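# Trim an overloaded spring scale to its green sector

### The job

The spring scale is overloaded. Take the jam jar with the yellow lid off its pan and stand it upright in the middle of the round cork trivet, then make up the weight with what you need from the leaning wooden caddy (two spice jars, one salt shaker), stood upright on the pan, until the needle comes to rest inside the green sector. The small jar with the red lid stays on the pan, anything you do not need stays in the caddy or stands upright on the worktop, and the mug, lemon, tin and water bottle are left where they are.

Things in the scene. Friction and masses are not known exactly. Their poses are not given: they have to be found in the camera images.
- scale: White mechanical kitchen scale, fixed to the worktop. Origin on the worktop under the centre of the pan; x points away from its dial (the round white dial slopes on its -x side, toward the robot; scale 0.165 m long on that side, 112 mm wide there), z up. The base under the pan is 170 x 190 mm and 52 mm high, the dial housing reaches 95 mm high. The pan is 190 mm (x) by 240 mm (y).
- scale_pan (a joint): How far the spring pan has sunk, m: 0 empty, 0.060 at its bottom stop. It sinks 7.0 mm for each 100 g on it and settles within about 1 s. The green sector of the dial is from 0.031 to 0.041 (middle 0.036). At the start the scale is overloaded: beyond the green sector, sometimes on the stop.
- needle (a joint): Angle of the red dial needle, rad, clockwise seen from the front: 87.27 times the pan's sinking in m; 0 empty (pointing to the lower left), green sector from 2.705 to 3.578 (right of the top).
- pan_center (a point): Centre of the flat upper surface of the steel pan, moving with it (125 mm above the worktop when empty); axes as the scale's, x and y along the pan's 190 and 240 mm sides. The rim is 5 mm wide and stands 9 mm above this surface.
- small_jar: Small glass jar with a red lid, 70 mm across, 50 mm high, standing on one side of the pan (+y or -y); origin at the centre of its underside, z up. Its weight varies between about 130 and 420 g. It stays on the pan.
- jam_jar: Jam jar with a yellow lid, 66 mm across, 100 mm high, 500 g, standing on the other side of the pan, centre about 100 to 140 mm from the small jar; origin at the centre of its underside, z up.
- trivet: Round cork trivet, 110 mm across, 8 mm thick, fixed to the worktop; origin at the centre of its underside. The jam jar goes on it. Beyond x = 0.66 m a wall cabinet with handles hangs over the worktop, from 0.35 m up.
- caddy: Wooden caddy fixed to the worktop, 250 mm along y, 120 mm deep, with three pockets along its y axis, 80 mm apart. The pockets lean 0.55 rad from vertical, mouths toward its -x side (to the robot). Each is 50 mm by 54 mm inside and 38 mm deep; one piece stands loosely in each (leaning 0.55 to 0.65 rad), which in which varies. Origin at the centre of its underside, x away from the robot.
- salt_shaker: Salt shaker, grey and transparent with a grey top, 44 mm across, narrowing to 34 mm above 74 mm, 90 mm high, about 100 g (within 4 percent). Origin at the centre of its underside, z along its axis to its top.
- spice_blue: Spice jar with a blue label and dark cap, 41 mm across, 105 mm high, about 200 g (within 4 percent). Origin at the centre of its underside, z along its axis to its cap.
- spice_brown: Spice jar with a pale label with brown and a dark cap, 41 mm across, 105 mm high, about 200 g (within 4 percent). Origin at the centre of its underside, z along its axis to its cap.
- mug: Bystander: white mug with dark dots, 82 mm across, 117 mm over the handle, 91 mm high; origin at its underside. Stands beyond the trivet.
- lemon: Bystander: yellow lemon, 78 x 55 x 56 mm, lying on the robot's side of the trivet; origin at its underside.
- tin: Bystander: low food tin, 75 mm across, 58 mm high; origin at its underside; at the back left.
- water_bottle: Bystander: clear plastic bottle, 65 mm across, 215 mm high; origin at its underside; at the back right.
Not all that is in view belongs to the job. Leave any purple look-alike of the spice_blue alone.

How it is judged:
By the outcome, as a careful person would: the job done as asked, in the order asked, and still so for the second after the job is handed in, with the robot touching nothing.
It also fails if it takes over 72 s, if anything falls off the work surface, if the arm or the gripper's body presses on something with over 40 N, if the wrist force passes 120 N, or if a joint passes its speed limit or range.

### The arm

A 7-joint arm with a two-finger parallel gripper is mounted at the origin on a cart in front of the work surface, level with it; the furniture and walls round the work are solid. World frame = base frame: x ahead of the robot, y to its left, z up, the work surface at z = 0. Lengths are in m, angles in rad, forces in N, time in s.
With the tool pointing down it reaches from about 0.425 to 0.875 m from the base axis. Payload 8.4 kg.
Tool frame: the origin (TCP) lies between the finger pads; the fingertips stand 14 mm ahead of it and the grasp point (between the pads) lies 5 mm behind it; z points along the fingers, y is the line along which they close (so a half turn about z gives the same grasp; the last joint's range is limited). The gripper opens to 87 mm and grips with 3 to 60 N. Pads are 19 mm wide; open, the fingers measure 117 mm over their backs; the gripper's body (75 mm by 190 mm) begins 51 mm behind the grasp point.
Start: joints at [-1.263, 0.333, 0.04, 1.465, -0.013, 1.343, -0.059], TCP at [0.257, 0.597, 0.237] pointing down, gripper open.
Joint ranges: [-2.58, 2.58], [-0.38, 2.09], [-1.3, 1.39], [0.25, 2.4], [-1.5, 4.64], [0.08, 2.09], [-2.65, 2.65]. Speed limits (rad/s): [2.22, 2.22, 2.79, 2.79, 3.14, 3.14, 3.14].

### API

Orientations are given as a unit quaternion [x, y, z, w].
In Python, from plant import arm, vision gives the robot as it stands.
- The arm moves only by the tool step_hand, called by a JSON object that holds its "name" and its "arguments", one argument or row to a line. Schema: {"type":"object","properties":{"rows":{"type":"object","properties":{"tx":{"type":"array","items":{"type":"number"},"minItems":1,"maxItems":8},"ty":{"type":"array","items":{"type":"number"},"minItems":1,"maxItems":8},"tz":{"type":"array","items":{"type":"number"},"minItems":1,"maxItems":8},"rz":{"type":"array","items":{"type":"number"},"minItems":1,"maxItems":8},"jaw":{"type":"array","items":{"type":"number"},"minItems":1,"maxItems":8}},"additionalProperties":false,"required":["tx","ty","tz","rz","jaw"]},"clamp_n":{"type":"number"},"only":{"type":"string"},"quiet":{"type":"boolean"},"lines":{"type":"string"}},"required":["rows"],"additionalProperties":false}. rows is an object with one list for each field, all of the same length, 1 to 8, a row being the entries at one place: tx, ty, tz (the shift in a scale on which 1.0 is 40 cm), rz (a turn about the tool's z in shares of 2 rad (1.0 is 2 rad)), jaw (the finger opening in m); each row shifts and turns the commanded pose from where the row before left it, along the tool's axes as they then stand; what a row does not reach is not made up. A row lasts 1/10 s, in which the tool goes at most 0.05 m and 0.15 rad, less where a joint would pass 70% of its speed; a pose out of reach is approached as far as the arm can. The fingers move at their own pace and stop on an object; clamp_n is the grip in N (left out, the last holds). Time passes only in rows, so rows that do not move let the fingers close. The tool returns the time, the measured TCP pose, the force, the opening and the grip force at its end. only (a regular expression) keeps the lines of the reply that match it, lines (a string "A,B") keeps lines A to B, and quiet returns only ok. No shift or turn number may pass 1 either way. Input that does not fit is refused with a message, and nothing moves.
- arm.sense(): the state, without advancing time (a new reading comes with each control period).
- vision.snapshot(name): name is "scene" or "top"; returns (picture, depth): 400x640x3 uint8, blue, green, red; 400x640 float32, m along the optical axis (not along the pixel's ray), 0 where there is no reading.
- vision.get_calibration(name): a dict with "K" (3x3 intrinsics, pixels), "R" (3x3) and "t" (3): a world point X has camera coordinates R X + t. Camera axes: x right, y down, z forward; pixel columns grow to the right and rows downward; lengths in m; the calibration is good to about 2 mm. A picture is of the moment at which its call begins. get_calibration takes no time and is no camera call.
- arm.finish_job(): hands the job in; it is judged then, once.
The state is a dict: "time": time; "joint_positions": joint angles; "dq": joint speeds; "joint_efforts": joint torques, N m; "tool_pos": TCP position; "tcp_rot": TCP orientation; "ft_force": force on the tool from outside, world axes, zero at the start; "torque": the same for the moment, N m; "width": finger opening in m; "grip_force": force on a finger pad.
Only numpy, scipy, OpenCV 4.12 (cv2) and the standard library are available. Lean on these libraries where they do the work, as an engineer would, in place of code of your own. Each camera call takes 0.05 s, during which the arm holds its last target. There are 200 camera calls.

## Working session

There is one attempt and no reset: what is moved stays moved. The work goes in short steps, Python scripts to look and compute and a tool call to move; the robot and the scene stay as the last step left them, time stands still between calls to the robot, and variables do not carry over. Pictures are saved under pics/ and viewed, at most 10 in all, crops included, and the job is handed in when it is done.

```bash
ls; mkdir -p pics; python3 - <<'E'
from plant import arm, vision
import cv2,numpy as np
for n in("scene","top"):
    p,d=vision.snapshot(n); cv2.imwrite(f"pics/{n}0.png",p); np.save(f"{n}0.npy",d)
    c=vision.get_calibration(n); print(n,np.round(c["K"],1).tolist(),np.round(c["R"],3).tolist(),np.round(c["t"],3).tolist())
s=arm.sense();print({k:np.round(v,3).tolist() for k,v in s.items()})
E
```

```text
pics
scene [[394.0, 0.0, 312.8], [0.0, 394.0, 205.6], [0.0, 0.0, 1.0]] [[0.591, -0.807, -0.006], [-0.415, -0.298, -0.86], [0.692, 0.51, -0.511]] [-0.458, 0.283, 1.091]
top [[450.0, 0.0, 321.1], [0.0, 450.0, 199.5], [0.0, 0.0, 1.0]] [[0.359, -0.933, 0.008], [-0.856, -0.333, -0.397], [0.373, 0.136, -0.918]] [-0.333, 0.469, 1.558]
{'time': 0.1, 'joint_positions': [-1.263, 0.334, 0.04, 1.466, -0.013, 1.343, -0.058], 'dq': [0.0, -0.003, 0.0, -0.001, 0.002, 0.001, -0.0], 'joint_efforts': [0.004, -65.781, 1.34, -40.471, -0.06, 0.041, 0.0], 'tool_pos': [0.257, 0.597, 0.236], 'tcp_rot': [0.202, 0.979, -0.001, -0.0], 'ft_force': [-0.442, -0.644, 0.483], 'torque': [-0.038, 0.035, 0.002], 'grip_force': 0.0, 'width': 0.087}
```

View pics/scene0.png

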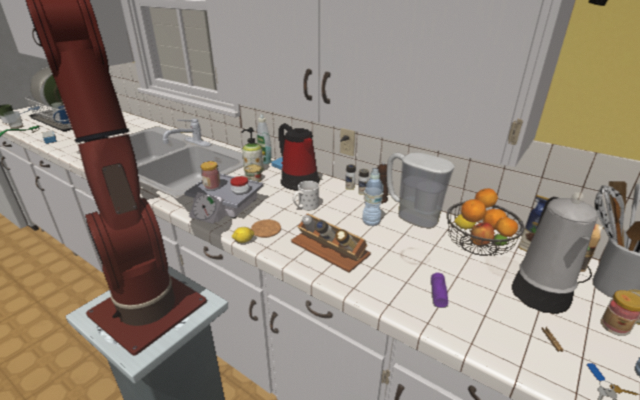

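View pics/top0.png

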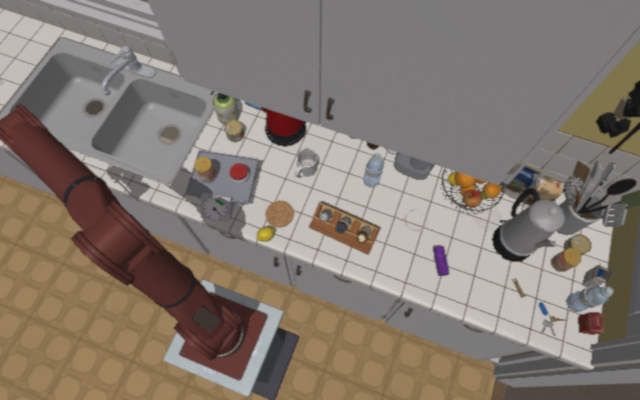

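Scene view: jam jar (yellow lid) at (210,175) and red-lid jar at (240,186) are on the scale. The trivet is at (266,228), the lemon at (243,235), the mug at (307,195), and the caddy with three pieces at (331,240). The purple look-alike lies at (440,290). In the top view the same things are at jam (203,168), red (240,172), trivet (280,213) and caddy (345,228).

```bash
cat > h.py <<'E'
import numpy as np,cv2
from plant import arm,vision
def cloud(n,d):
    c=vision.get_calibration(n);K,R,t=[np.array(c[k]) for k in("K","R","t")]
    v,u=np.mgrid[:400,:640];X=np.stack([(u-K[0,2])/K[0,0]*d,(v-K[1,2])/K[1,1]*d,d],-1)
    W=(X-t)@R; W[d<=0]=np.nan; return W
def proj(n,X):
    c=vision.get_calibration(n);K,R,t=[np.array(c[k]) for k in("K","R","t")]
    x=(np.atleast_2d(X)@R.T+t)@K.T; return x[:,:2]/x[:,2:]
def tri(ps,pt): # triangulate scene,top pixels
    P=[]
    for n in("scene","top"):
        c=vision.get_calibration(n);P.append(np.array(c["K"])@np.c_[c["R"],c["t"]])
    X=cv2.triangulatePoints(P[0],P[1],np.array(ps,float).reshape(2,1),np.array(pt,float).reshape(2,1));return (X[:3]/X[3]).ravel()
E
python3 - <<'E'
from h import *
im={n:cv2.imread(f"pics/{n}0.png") for n in("scene","top")}
W={n:cloud(n,np.load(f"{n}0.npy")) for n in im}
a=cv2.resize(im["scene"][205:275,285:375],None,fx=4.4,fy=4.4,interpolation=cv2.INTER_CUBIC)
b=cv2.resize(im["top"][195:255,305:385],None,fx=4.9,fy=4.9,interpolation=cv2.INTER_CUBIC)
c=cv2.resize(im["scene"][155:245,180:270],None,fx=3,fy=3,interpolation=cv2.INTER_CUBIC)
d=cv2.resize(im["top"][145:245,170:300],None,fx=2.8,fy=2.8,interpolation=cv2.INTER_CUBIC)
o=np.zeros((600,800,3),np.uint8)
for x,y,q in((0,0,a),(400,0,b),(0,315,c),(400,315,d)): o[y:y+q.shape[0],x:x+q.shape[1]]=q[:600-y,:800-x]
cv2.imwrite("pics/crop1.png",o)
for n,pts in {"scene":[(210,168),(240,182),(266,228),(243,234),(307,188)],"top":[(203,162),(240,171),(280,213),(265,233),(307,158)]}.items():
    for u,v in pts: print(n,u,v,np.round(np.nanmedian(W[n][v-2:v+3,u-2:u+3].reshape(-1,3),0),3))
# circle fits of coloured lids and trivet
for n in im:
    h=cv2.cvtColor(im[n],cv2.COLOR_BGR2HSV); w=W[n]
    X,Y,Z=w[...,0],w[...,1],w[...,2]
    def rep(l,m):
        p=w[m]; z=np.median(p[:,2]); q=p[abs(p[:,2]-z)<.006]
        (cx,cy),r=cv2.minEnclosingCircle(q[:,:2].astype(np.float32)); print(n,l,len(p),"med",np.round(np.median(q,0),3),"circ",round(cx,3),round(cy,3),round(r,3),"ztop",np.percentile(p[:,2],97).round(3))
    R=(slice(150,245),slice(185,300)); 
    def box(m):
        k=np.zeros(m.shape,bool);k[R]=m[R];return k
    rep("red",box(((h[...,0]<6)|(h[...,0]>174))&(h[...,1]>150)&(h[...,2]>80)&(Z>.1)))
    rep("trivet",box((h[...,0]>5)&(h[...,0]<25)&(h[...,1]>70)&(Z<.02)&(Z>.003)))
    top=box((Z>.17)&(Z<.25)&(X>.3)); rep("jamtop",top)
E
```

```text
scene 210 168 [0.492 0.273 0.164]
scene 240 182 [0.536 0.163 0.118]
scene 266 228 [ 0.479 -0.009  0.007]
scene 243 234 [ 0.369 -0.007  0.044]
scene 307 188 [ 0.73  -0.006  0.063]
top 203 162 [0.512 0.299 0.169]
top 240 171 [0.547 0.178 0.12 ]
top 280 213 [ 0.484 -0.003  0.009]
top 265 233 [0.377 0.01  0.055]
top 307 158 [ 0.739 -0.011  0.021]
scene red 390 med [0.776 0.134 0.123] circ 0.654 0.129 0.147 ztop 0.173
scene trivet 491 med [ 0.477 -0.01   0.008] circ 0.607 0.053 0.261 ztop 0.016
scene jamtop 25 med [0.787 0.105 0.173] circ 0.64 0.197 0.195 ztop 0.177
top red 185 med [0.544 0.183 0.12 ] circ 0.543 0.185 0.032 ztop 0.126
top trivet 502 med [0.482 0.    0.009] circ 0.483 0.002 0.054 ztop 0.016
top jamtop 72 med [0.503 0.294 0.172] circ 0.504 0.298 0.032 ztop 0.177
```

View pics/crop1.png

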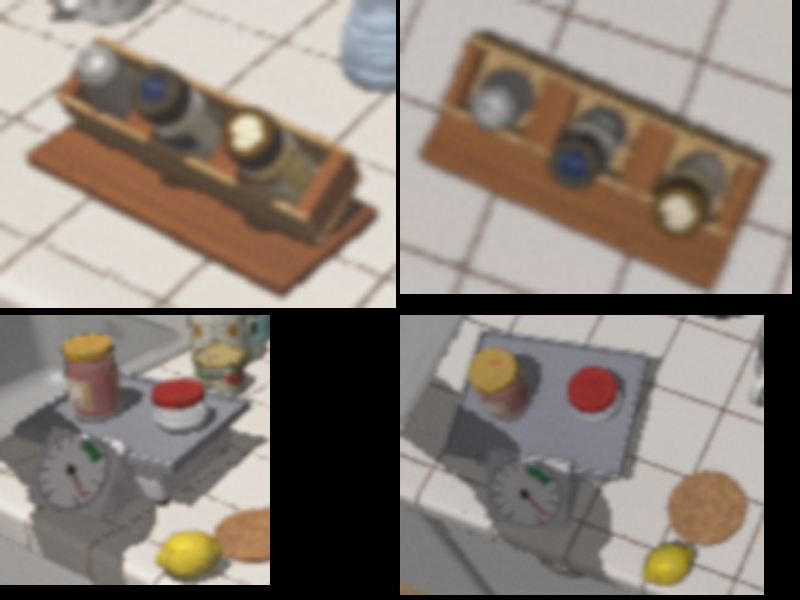

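Caddy crop: left to right the salt shaker (scene 307,220 / top 324,216), spice_blue in the middle (320,225 / 340,228; blue cap top, blue label) and spice_brown on the right (341,235 / 362,238; pale cap top). The only other candidate is the purple cylinder lying at top (441,260). It is purple and not in the caddy, so I leave it alone. The needle is well past the green, pointing lower right.

```bash
python3 - <<'E'
from h import *
im={n:cv2.imread(f"pics/{n}0.png") for n in("scene","top")}
W={n:cloud(n,np.load(f"{n}0.npy")) for n in im}
r=lambda x:np.round(x,3)
for l,a,b in (("salt",(307,219.8),(324.4,216.4)),("blue",(320.2,224.8),(340.1,228.1)),("brown",(341.1,235),(362.1,238.3)),("caddyL",(291.8,240.9),(309.1,227)),("caddyB",(349.8,271.4),(369.3,253.8)),
 ("jamlid",(209.3,170.7),(203.2,161.6)),("redlid",(239.3,185.5),(238.6,171.6)),("trivet",(266,228.3),(280,212.7))):
    X=tri(a,b); print(l,r(X),"reproj",r(proj("scene",X)[0]-a),r(proj("top",X)[0]-b))
# yellow lid / trivet masks centroids
for n,roi in(("scene",(150,190,195,225)),("top",(150,190,185,225))):
    h=cv2.cvtColor(im[n],cv2.COLOR_BGR2HSV);y0,y1,x0,x1=roi
    m=cv2.inRange(h[y0:y1,x0:x1],(16,120,90),(32,255,255)); v,u=np.nonzero(m); print(n,"yellow",len(u),(u.mean()+x0).round(1),(v.mean()+y0).round(1),u.min()+x0,u.max()+x0,v.min()+y0,v.max()+y0)
for n in W:
  w=W[n];c=w.reshape(-1,3)
  q=c[(c[:,0]>.35)&(c[:,0]<.62)&(c[:,1]<-.05)&(c[:,1]>-.34)&(c[:,2]>.008)]
  print(n,len(q),"min",r(q.min(0)),"max",r(q.max(0)))
  base=q[(q[:,2]<.03)]; (cx,cy),s,a=cv2.minAreaRect(base[:,:2].astype(np.float32)); print(" base rect",r((cx,cy)),r(s),a, "all",cv2.minAreaRect(q[:,:2].astype(np.float32)))
  p=c[(abs(c[:,0]-.53)<.13)&(abs(c[:,1]-.24)<.16)&(c[:,2]>.04)&(c[:,2]<.09)&(c[:,0]>.45)]
  print(" pan z med",r(np.percentile(p[:,2],[10,50,90])), cv2.minAreaRect(p[:,:2].astype(np.float32)))
E
```

```text
salt [ 0.502 -0.177  0.093] reproj [-0.133  0.028] [ 0.087 -0.038]
blue [ 0.473 -0.248  0.116] reproj [-0.697  0.145] [ 0.445 -0.187]
brown [ 0.464 -0.332  0.117] reproj [-0.34   0.072] [ 0.213 -0.083]
caddyL [ 0.475 -0.127  0.002] reproj [-0.727  0.149] [ 0.465 -0.221]
caddyB [ 0.456 -0.374  0.002] reproj [-0.156  0.033] [ 0.094 -0.037]
jamlid [0.53  0.324 0.123] reproj [ 0.8   -0.166] [-0.573  0.346]
redlid [0.558 0.195 0.083] reproj [-0.024  0.005] [ 0.017 -0.009]
trivet [ 0.489  0.002 -0.004] reproj [-0.015  0.003] [ 0.01  -0.005]
scene yellow 109 208.4 165.6 201 216 162 170
top yellow 196 202.8 164.9 195 211 157 172
scene 1730 min [ 0.448 -0.34   0.008] max [ 0.557 -0.051  0.133]
 base rect [ 0.489 -0.196] [0.288 0.068] 88.76573944091797 all ((0.5060166120529175, -0.19711224734783173), (0.2888686954975128, 0.10661003738641739), 87.9011001586914)
 pan z med [0.065 0.069 0.078] ((0.5265226364135742, 0.24394823610782623), (0.1935560554265976, 0.24349579215049744), 10.178260803222656)
top 1718 min [ 0.355 -0.34   0.008] max [ 0.613 -0.05   0.138]
 base rect [ 0.481 -0.196] [0.253 0.29 ] 2.8120527267456055 all ((0.48074865341186523, -0.19658376276493073), (0.2517566680908203, 0.2924438714981079), 3.2465219497680664)
 pan z med [0.065 0.07  0.078] ((0.5247753858566284, 0.24778757989406586), (0.19320346415042877, 0.242856964468956), 11.373366355895996)
```

Careful with the scale: shifts go in shares of 40 cm and turns go in shares of 2 rad. That gives: -0.043 m is -0.1075, -0.022 m is -0.055.

{"name": "step_hand", "arguments": {
  "rows": {"tx": [-0.1075, -0.1075, -0.1075, -0.1075, -0.1075, -0.1075, -0.1075, -0.1075], "ty": [-0.055, -0.055, -0.055, -0.055, -0.055, -0.055, -0.055, -0.055], "tz": [0, 0, 0, 0, 0, 0, 0, 0], "rz": [0, 0, 0, 0, 0, 0, 0, 0], "jaw": [0.087, 0.087, 0.087, 0.087, 0.087, 0.087, 0.087, 0.087]},
  "clamp_n": 25
}}

```text
time: 0.9
tool_pos: [0.5043, 0.2974, 0.2364]
tcp_rot: [0.202, 0.979, -0.0, -0.0]
ft_force: [1.6, 0.4, 0.2]
width: 0.0868
grip_force: 0.0
```

```bash
python3 - <<'E'
from h import *
im=cv2.imread("pics/top0.png");print(tri((208.4,165.0),(202.8,164.9)),tri((239.3,181),(238.6,171.8)))
E
```

```text
[0.50461264 0.29835564 0.16289711] [0.54792346 0.18420765 0.10997848]
```

In the tool's units: 0.04 m is 0.1, 0.022 m is 0.055.

{"name": "step_hand", "arguments": {
  "rows": {"tx": [0, 0, 0, 0, 0, 0, 0], "ty": [-0.0025, 0, 0, 0, 0, 0, 0], "tz": [0.1, 0.1, 0.055, 0, 0, 0, 0], "rz": [0, 0, 0, 0, 0, 0, 0], "jaw": [0.087, 0.087, 0.087, 0.087, 0.05, 0.05, 0.05]},
  "clamp_n": 25
}}

```text
time: 1.6
tool_pos: [0.5038, 0.2988, 0.1362]
tcp_rot: [0.202, 0.979, 0.001, 0.001]
ft_force: [-0.4, -1.0, -0.5]
width: 0.0708
grip_force: 0.0
```

{"name": "step_hand", "arguments": {
  "rows": {"tx": [0, 0, 0, 0], "ty": [0, 0, 0, 0], "tz": [0, 0, 0, 0], "rz": [0, 0, 0, 0], "jaw": [0.05, 0.05, 0.05, 0.05]},
  "clamp_n": 25
}}

```text
time: 2.0
tool_pos: [0.5035, 0.2986, 0.1349]
tcp_rot: [0.202, 0.979, 0.0, 0.0]
ft_force: [1.1, 0.4, 0.1]
width: 0.0644
grip_force: 25.0
```

{"name": "step_hand", "arguments": {
  "rows": {"tx": [0, 0, 0], "ty": [0, 0, 0], "tz": [-0.075, -0.1, -0.1], "rz": [0, 0, 0], "jaw": [0.05, 0.05, 0.05]}
}}

```text
time: 2.3
tool_pos: [0.5019, 0.2974, 0.2444]
tcp_rot: [0.202, 0.979, -0.002, -0.001]
ft_force: [1.2, 0.7, -5.2]
width: 0.0643
grip_force: 25.0
```

In the tool's units: -0.042 m is -0.105, -0.04 m is -0.1.

{"name": "step_hand", "arguments": {
  "rows": {"tx": [-0.0363, -0.0363, -0.0363, -0.0363, -0.0363, -0.0363, -0.0353], "ty": [-0.075, -0.105, -0.105, -0.105, -0.105, -0.105, -0.1], "tz": [-0.025, 0, 0, 0, 0, 0, 0], "rz": [0, 0, 0, 0, 0, 0, 0], "jaw": [0.05, 0.05, 0.05, 0.05, 0.05, 0.05, 0.05]}
}}

```text
time: 3.0
tool_pos: [0.4837, -0.001, 0.2537]
tcp_rot: [0.202, 0.979, -0.0, -0.001]
ft_force: [2.3, -1.2, -5.0]
width: 0.0642
grip_force: 25.0
```

```bash
python3 - <<'E'
from h import *
P={}
for n in("scene","top"):
    p,d=vision.snapshot(n); cv2.imwrite(f"pics/{n}1.png",p); np.save(f"{n}1.npy",d)
    p=cv2.imread(f"pics/{n}0.png"); W=cloud(n,np.load(f"{n}0.npy"))
    h=cv2.cvtColor(p,cv2.COLOR_BGR2HSV); u0,v0=(266,228) if n=="scene" else (280,213)
    m=cv2.inRange(h,(5,60,60),(20,255,255)); m[:v0-25]=0;m[v0+25:]=0;m[:,:u0-22]=0;m[:,u0+22:]=0
    c=max(cv2.findContours(m,0,1)[0],key=cv2.contourArea); H=cv2.convexHull(c)[:,0].astype(float)
    k=vision.get_calibration(n);K,R,t=[np.array(k[q]) for q in("K","R","t")]; C=-R.T@t
    ray=np.c_[H,np.ones(len(H))]@np.linalg.inv(K).T@R; g=C+ray*((.008-C[2])/ray[:,2])[:,None]
    A=np.c_[2*g[:,:2],np.ones(len(g))];s=np.linalg.lstsq(A,(g[:,:2]**2).sum(1),rcond=None)[0]
    print(n,s[:2].round(4),np.sqrt(s[2]+s[0]**2+s[1]**2).round(4),g[:,:2].min(0).round(3),g[:,:2].max(0).round(3))
    w=cloud(n,d).reshape(-1,3);p=w[(abs(w[:,0]-.5257)<.12)&(abs(w[:,1]-.3)<.06)&(w[:,2]>.06)&(w[:,2]<.125)]
    print("pan z",np.percentile(p[:,2],[10,30,50,70,90]).round(4))
E
```

```text
scene [ 0.4782 -0.0056] 0.0562 [ 0.421 -0.062] [0.534 0.05 ]
pan z [0.0991 0.1021 0.1032 0.1044 0.108 ]
top [0.4813 0.0013] 0.054 [ 0.422 -0.052] [0.535 0.054]
pan z [0.1001 0.1031 0.1051 0.1073 0.1108]
```

In the tool's units: 0.045 m is 0.1125, 0.003 m is 0.0075.

{"name": "step_hand", "arguments": {
  "rows": {"tx": [0.0075, 0, 0, 0, 0, 0], "ty": [0, 0, 0, 0, 0, 0], "tz": [0.1125, 0.1125, 0.1125, 0.075, 0.015, 0], "rz": [0, 0, 0, 0, 0, 0], "jaw": [0.05, 0.05, 0.05, 0.05, 0.05, 0.05]}
}}

```text
time: 3.7
tool_pos: [0.4815, 0.0022, 0.083]
tcp_rot: [0.202, 0.979, -0.001, -0.001]
ft_force: [0.6, -0.1, -3.3]
width: 0.0645
grip_force: 25.0
```

{"name": "step_hand", "arguments": {
  "rows": {"tx": [0, 0, 0], "ty": [0, 0, 0], "tz": [0.01, 0.005, 0], "rz": [0, 0, 0], "jaw": [0.05, 0.05, 0.05]}
}}

```text
time: 4.0
tool_pos: [0.483, 0.0024, 0.0784]
tcp_rot: [0.202, 0.979, 0.0, 0.001]
ft_force: [-0.1, -0.6, -4.4]
width: 0.0648
grip_force: 25.0
```

In the tool's units: 0.002 m is 0.005.

{"name": "step_hand", "arguments": {
  "rows": {"tx": [0, 0, 0], "ty": [0, 0, 0], "tz": [0.005, 0.005, 0], "rz": [0, 0, 0], "jaw": [0.05, 0.05, 0.05]}
}}

```text
time: 4.3
tool_pos: [0.483, 0.0024, 0.075]
tcp_rot: [0.202, 0.979, 0.001, 0.0]
ft_force: [-5.4, 0.1, 13.0]
width: 0.0646
grip_force: 25.0
```

{"name": "step_hand", "arguments": {
  "rows": {"tx": [0, 0, 0], "ty": [0, 0, 0], "tz": [0.0025, 0.0025, 0], "rz": [0, 0, 0], "jaw": [0.05, 0.05, 0.05]}
}}

```text
time: 4.6
tool_pos: [0.4836, 0.0022, 0.0742]
tcp_rot: [0.202, 0.979, 0.001, 0.001]
ft_force: [-9.3, -1.3, 27.9]
width: 0.0646
grip_force: 25.0
```

In the tool's units: -0.002 m is -0.005.

{"name": "step_hand", "arguments": {
  "rows": {"tx": [0, 0, 0, 0, 0], "ty": [0, 0, 0, 0, 0], "tz": [-0.005, 0, 0, 0, 0], "rz": [0, 0, 0, 0, 0], "jaw": [0.05, 0.087, 0.087, 0.087, 0.087]}
}}

```text
time: 5.1
tool_pos: [0.4825, 0.0023, 0.0736]
tcp_rot: [0.202, 0.979, -0.0, 0.0]
ft_force: [-0.4, 0.7, 0.8]
width: 0.0847
grip_force: 0.0
```

{"name": "step_hand", "arguments": {
  "rows": {"tx": [0, 0, 0, 0, 0, 0], "ty": [0, 0, 0, 0, 0, 0], "tz": [-0.075, -0.1125, -0.1125, 0, 0, 0], "rz": [0, 0, 0, -0.055, -0.055, -0.055], "jaw": [0.087, 0.087, 0.087, 0.087, 0.087, 0.087]}
}}

```text
time: 5.7
tool_pos: [0.4826, 0.0023, 0.1939]
tcp_rot: [0.036, 0.999, 0.0, 0.0]
ft_force: [-0.1, 0.4, -0.5]
width: 0.0867
grip_force: 0.0
```

```bash
python3 - <<'E'
from h import *
for n in("scene","top"):
    p,d=vision.snapshot(n); cv2.imwrite(f"pics/{n}2.png",p); np.save(f"{n}2.npy",d)
    w=cloud(n,d).reshape(-1,3);p=w[(abs(w[:,0]-.5257)<.12)&(abs(w[:,1]-.3)<.06)&(w[:,2]>.06)&(w[:,2]<.125)]
    print("pan z",np.percentile(p[:,2],[10,30,50,70,90]).round(4))
im=[cv2.imread("pics/scene2.png"),cv2.imread("pics/top2.png")]
o=np.hstack([cv2.resize(im[0][165:265,190:290],(400,400),interpolation=2),cv2.resize(im[1][145:245,180:280],(400,400),interpolation=2)]);cv2.imwrite("pics/crop2.png",o)
E
```

```text
pan z [0.0995 0.1023 0.1033 0.1045 0.1086]
pan z [0.1    0.1029 0.1051 0.1073 0.111 ]
```

View pics/crop2.png

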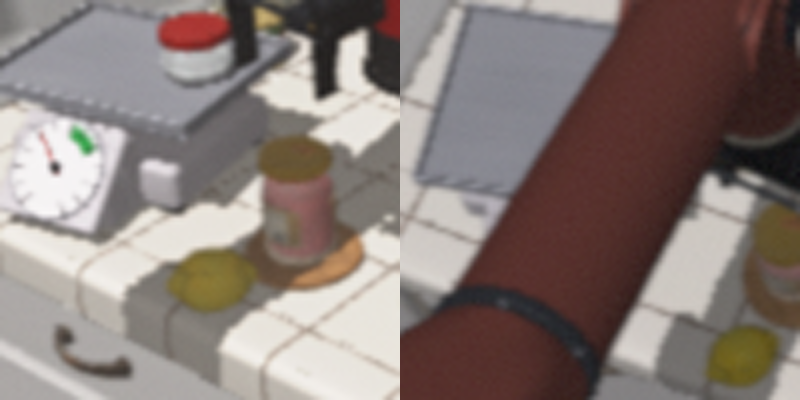

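Jam jar stands upright on the trivet. The needle at (45,150) in the crop is about 1.25 rad short of mid-green at (82,138), which is about 205 g, so one spice jar is needed. I'll use the blue one and check clearances at its cap first.

```bash
python3 - <<'E'
from h import *
for n in("scene","top"):
    w=cloud(n,np.load(f"{n}0.npy")).reshape(-1,3)
    p=w[(abs(w[:,0]-.48)<.05)&(abs(w[:,1]+.25)<.035)&(w[:,2]>.085)]
    q=p[p[:,2]>p[:,2].max()-.02]
    print(n,len(p),p.min(0).round(3),p.max(0).round(3),np.median(p,0).round(3))
    for lo,hi in((-.30,-.275),(-.22,-.195)):
        for x in(.46,.475,.49,.505,.52,.535):
            q=w[(abs(w[:,0]-x)<.008)&(w[:,1]>lo)&(w[:,1]<hi)&(w[:,2]<.15)]
            print(round(q[:,2].max(),3) if len(q) else None,end=" ")
        print()
    # axis of blue jar from points
    c=p-p.mean(0); print("zsorted", [np.median(w[(abs(w[:,0]-.49)<.07)&(abs(w[:,1]+.25)<.022)&(abs(w[:,2]-z)<.005)],0).round(3).tolist() for z in(.12,.11,.1,.09,.08,.07)])
E
```

```text
scene 194 [ 0.455 -0.272  0.085] [ 0.512 -0.231  0.132] [ 0.472 -0.26   0.114]
0.017 0.017 0.062 0.064 0.01 0.085 
0.015 0.017 0.105 0.085 0.057 0.083 
zsorted [[0.469, -0.254, 0.12], [0.462, -0.258, 0.112], [0.475, -0.267, 0.1], [0.481, -0.267, 0.09], [0.517, -0.264, 0.081], [0.507, -0.264, 0.072]]
top 154 [ 0.455 -0.269  0.087] [ 0.523 -0.228  0.137] [ 0.477 -0.251  0.118]
0.019 0.022 0.065 0.075 0.082 0.088 
0.018 0.02 0.062 0.068 0.078 0.089 
zsorted [[0.472, -0.249, 0.12], [0.469, -0.25, 0.111], [0.507, -0.258, 0.101], [0.518, -0.254, 0.089], [0.54, -0.255, 0.081], [0.535, -0.254, 0.069]]
```

In the tool's units: -0.0424 m is -0.106, -0.042 m is -0.105.

{"name": "step_hand", "arguments": {
  "rows": {"tx": [-0.009, -0.009, -0.009, -0.009, -0.009, -0.009], "ty": [-0.105, -0.105, -0.105, -0.105, -0.105, -0.106], "tz": [0, 0, 0, 0, 0, 0], "rz": [0, 0, 0, 0, 0, 0], "jaw": [0.066, 0.066, 0.066, 0.066, 0.066, 0.066]}
}}

```text
time: 6.4
tool_pos: [0.4844, -0.2526, 0.1936]
tcp_rot: [0.04, 0.999, 0.0, 0.0]
ft_force: [1.0, -0.3, -0.4]
width: 0.0662
grip_force: 0.0
```

{"name": "step_hand", "arguments": {
  "rows": {"tx": [0, 0, 0, 0, 0], "ty": [0, 0, 0, 0, 0], "tz": [0.1, 0.1, 0.0475, 0, 0], "rz": [0, 0, 0, 0, 0], "jaw": [0.066, 0.066, 0.066, 0.066, 0.066]}
}}

```text
time: 6.9
tool_pos: [0.4847, -0.2513, 0.095]
tcp_rot: [0.039, 0.999, -0.0, -0.0]
ft_force: [-0.3, -0.2, 0.5]
width: 0.066
grip_force: 0.0
```

{"name": "step_hand", "arguments": {
  "rows": {"tx": [0, 0, 0, 0, 0], "ty": [0, 0, 0, 0, 0], "tz": [0, 0, 0, 0, 0], "rz": [0, 0, 0, 0, 0], "jaw": [0.03, 0.03, 0.03, 0.03, 0.03]},
  "clamp_n": 15
}}

```text
time: 7.4
tool_pos: [0.4848, -0.2511, 0.095]
tcp_rot: [0.038, 0.999, -0.0, 0.0]
ft_force: [-1.0, 0.2, 3.1]
width: 0.0403
grip_force: 15.0
```

```bash
python3 - <<'E'
from h import *
p,d=vision.snapshot("scene");p2,d=vision.snapshot("top")
cv2.imwrite("pics/crop3.png",np.hstack([cv2.resize(p[180:280,280,None].repeat(1,1) if 0 else p[180:280,280:380],(400,400),interpolation=2),cv2.resize(p2[175:265,300:390],(400,400),interpolation=2)]))
E
```

```text
(no output)
```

View pics/crop3.png

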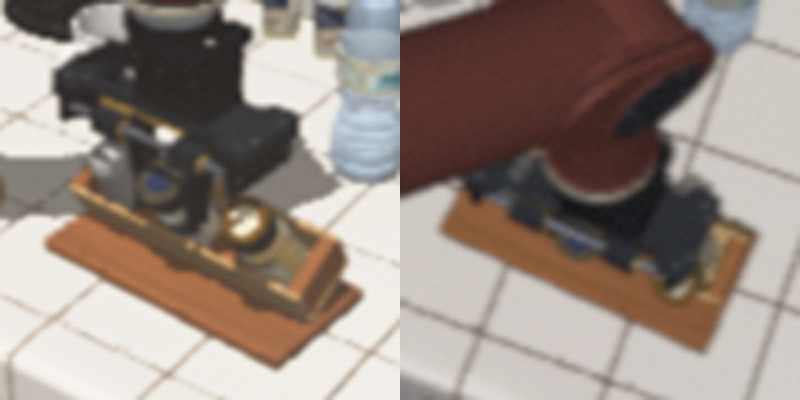

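The fingers hold the blue-cap jar at (160,185) in the crop, with the salt shaker left and brown right undisturbed. Now I pull it out along its lean.

In the tool's units: -0.03 m is -0.075, -0.015 m is -0.0375.

{"name": "step_hand", "arguments": {
  "rows": {"tx": [0.02, 0.025, 0.025, 0.025, 0, 0, 0], "ty": [0, 0, 0, 0, 0, 0, 0], "tz": [-0.03, -0.0375, -0.0375, -0.0375, -0.075, -0.075, -0.075], "rz": [0, 0, 0, 0, 0, 0, 0], "jaw": [0.03, 0.03, 0.03, 0.03, 0.03, 0.03, 0.03]},
  "clamp_n": 15
}}

```text
time: 8.2
tool_pos: [0.4461, -0.248, 0.2424]
tcp_rot: [0.039, 0.999, 0.0, -0.0]
ft_force: [0.6, 0.3, -1.2]
width: 0.0399
grip_force: 15.0
```

```bash
python3 - <<'E'
from h import *
p,d=vision.snapshot("scene");p2,d2=vision.snapshot("top")
np.save("scene4.npy",d);cv2.imwrite("pics/scene4.png",p)
cv2.imwrite("pics/crop4.png",np.hstack([cv2.resize(p[165:265,280:380],(400,400),interpolation=2),cv2.resize(p2[165:265,290:390],(400,400),interpolation=2)]))
E
```

```text
(no output)
```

View pics/crop4.png

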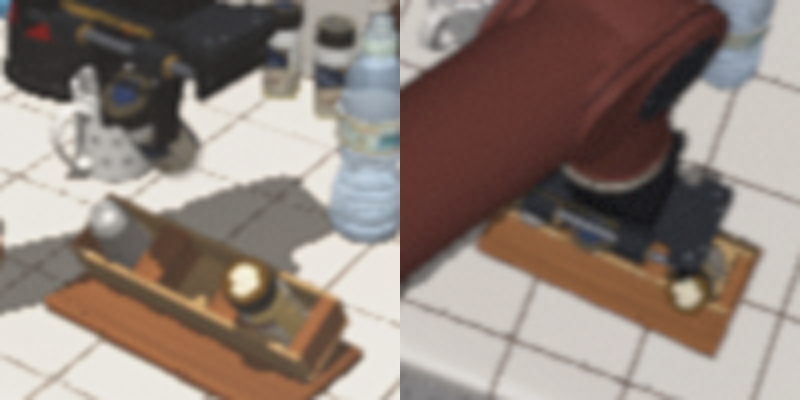

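Jar is out (blue cap at (125,90) in the left crop) and still leaning in the grip. Carry it over to the pan.

In the tool's units: 0.047 m is 0.1175, 0.045 m is 0.1125.

{"name": "step_hand", "arguments": {
  "rows": {"tx": [-0.0025, -0.0025, -0.0025, -0.0025, -0.0025, -0.0025, -0.005], "ty": [0.075, 0.1125, 0.1175, 0.1175, 0.1175, 0.1175, 0.1175], "tz": [-0.0375, -0.025, 0, 0, 0, 0, 0], "rz": [0, 0, 0, 0, 0, 0, 0], "jaw": [0.03, 0.03, 0.03, 0.03, 0.03, 0.03, 0.03]},
  "clamp_n": 15
}}

```text
time: 9.0
tool_pos: [0.4777, 0.0622, 0.2655]
tcp_rot: [0.038, 0.999, -0.0, -0.001]
ft_force: [1.0, 0.1, -1.3]
width: 0.0404
grip_force: 15.0
```

{"name": "step_hand", "arguments": {
  "rows": {"tx": [-0.0025, -0.0025, -0.0025, -0.0025, -0.005, -0.005, -0.005, 0], "ty": [0.1175, 0.1175, 0.1175, 0.1175, 0.1175, 0.11, 0, 0], "tz": [0, 0, 0, 0, 0, 0, 0.1, 0], "rz": [0, 0, 0, 0, 0, 0, 0, 0], "jaw": [0.03, 0.03, 0.03, 0.03, 0.03, 0.03, 0.03, 0.03]}
}}

```text
time: 9.8
tool_pos: [0.507, 0.3372, 0.2199]
tcp_rot: [0.037, 0.999, -0.003, -0.004]
ft_force: [-0.4, -1.4, -3.8]
width: 0.0403
grip_force: 15.0
```

```bash
cat > look.py <<'E'
import sys
from h import *
P=[]
s=arm.sense();x,y,z=s["tool_pos"]
for n in("scene","top"):
    p,d=vision.snapshot(n); cv2.imwrite(f"pics/{n}{sys.argv[1]}.png",p); np.save(f"{n}{sys.argv[1]}.npy",d)
    u,v=proj(n,[x,y,z-.03])[0].astype(int);u=max(u,45);v=max(v,45);P.append(cv2.resize(p[v-45:v+45,u-45:u+45],(400,400),interpolation=2))
    w=cloud(n,d).reshape(-1,3)
    # held jar slices below fingertips
    for zz in np.arange(z-.02,z-.1,-.01):
        q=w[(abs(w[:,0]-x)<.09)&(abs(w[:,1]-y)<.04)&(abs(w[:,2]-zz)<.005)]
        if len(q)>3: print(n,zz.round(3),len(q),np.r_[q[:,0].min(),q[:,0].max(),q[:,1].min(),q[:,1].max()].round(3))
cv2.imwrite(f"pics/crop{sys.argv[1]}.png",np.hstack(P))
E
python3 look.py 5
```

```text
scene 0.2 22 [0.499 0.55  0.312 0.336]
scene 0.19 29 [0.509 0.556 0.312 0.339]
scene 0.18 33 [0.514 0.566 0.31  0.339]
scene 0.17 18 [0.519 0.556 0.31  0.332]
scene 0.16 13 [0.527 0.549 0.312 0.33 ]
top 0.12 11 [0.418 0.532 0.343 0.361]
```

View pics/crop5.png

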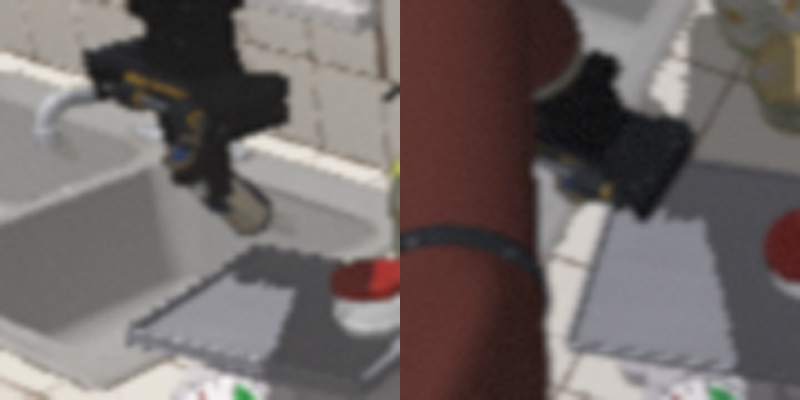

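The jar is over the pan near the far-y edge, still leaning about 0.6 rad, base toward +x at (250,215) in the left crop. I'll centre it, lower it close to the pan, and relax the grip so it can swing upright.

In the tool's units: -0.045 m is -0.1125, 0.018 m is 0.045.

{"name": "step_hand", "arguments": {
  "rows": {"tx": [0.02, 0, 0], "ty": [-0.1125, 0, 0], "tz": [0.025, 0.045, 0], "rz": [0, 0, 0], "jaw": [0.03, 0.03, 0.03]},
  "clamp_n": 10
}}

```text
time: 10.2
tool_pos: [0.4983, 0.2912, 0.1987]
tcp_rot: [0.04, 0.999, -0.0, -0.0]
ft_force: [-0.6, 1.1, -1.7]
width: 0.0407
grip_force: 10.0
```

{"name": "step_hand", "arguments": {
  "rows": {"tx": [0, 0, 0, 0], "ty": [0, 0, 0, 0], "tz": [0, 0, 0, 0], "rz": [0, 0, 0, 0], "jaw": [0.03, 0.03, 0.03, 0.03]},
  "clamp_n": 4
}}

```text
time: 10.6
tool_pos: [0.4986, 0.2941, 0.1991]
tcp_rot: [0.038, 0.999, 0.0, 0.0]
ft_force: [-0.0, -0.5, -1.5]
width: 0.041
grip_force: 4.0
```

```bash
python3 look.py 6
```

```text
scene 0.179 23 [0.49  0.539 0.268 0.296]
scene 0.169 27 [0.497 0.547 0.27  0.293]
scene 0.159 26 [0.506 0.551 0.266 0.29 ]
scene 0.149 22 [0.515 0.557 0.269 0.29 ]
scene 0.139 14 [0.52  0.544 0.272 0.295]
scene 0.109 152 [0.409 0.588 0.254 0.334]
scene 0.099 268 [0.41  0.588 0.254 0.333]
top 0.119 15 [0.412 0.536 0.261 0.323]
top 0.109 329 [0.411 0.588 0.254 0.334]
top 0.099 265 [0.412 0.588 0.255 0.334]
```

In the tool's units: -0.02 m is -0.05.

{"name": "step_hand", "arguments": {
  "rows": {"tx": [0, -0.05, 0.05, -0.05, 0.05, -0.05, 0.05, 0], "ty": [0, 0, 0, 0, 0, 0, 0, 0], "tz": [0, 0, 0, 0, 0, 0, 0, 0], "rz": [0, 0, 0, 0, 0, 0, 0, 0], "jaw": [0.03, 0.03, 0.03, 0.03, 0.03, 0.03, 0.03, 0.03]},
  "clamp_n": 3
}}

```text
time: 11.5
tool_pos: [0.4969, 0.294, 0.1983]
tcp_rot: [0.038, 0.999, -0.0, -0.001]
ft_force: [-0.4, 0.7, -1.9]
width: 0.0406
grip_force: 3.0
```

```bash
python3 look.py 7 | grep scene
```

```text
scene 0.178 22 [0.482 0.509 0.27  0.301]
scene 0.168 30 [0.482 0.521 0.271 0.299]
scene 0.158 22 [0.482 0.515 0.272 0.297]
scene 0.148 29 [0.483 0.522 0.273 0.31 ]
scene 0.138 26 [0.486 0.523 0.27  0.294]
scene 0.128 22 [0.486 0.521 0.268 0.303]
scene 0.118 22 [0.411 0.518 0.27  0.324]
scene 0.108 181 [0.409 0.581 0.254 0.334]
scene 0.098 194 [0.409 0.586 0.254 0.333]
```

It swung nearly upright (lean now about 0.08 rad). Lower it until the spring pan carries it.

In the tool's units: 0.008 m is 0.02, 0.006 m is 0.015.

{"name": "step_hand", "arguments": {
  "rows": {"tx": [0, 0, 0, 0, 0, 0, 0, 0], "ty": [0, 0, 0, 0, 0, 0, 0, 0], "tz": [0.02, 0.02, 0.015, 0.0075, 0, 0, 0, 0], "rz": [0, 0, 0, 0, 0, 0, 0, 0], "jaw": [0.03, 0.03, 0.03, 0.03, 0.03, 0.03, 0.03, 0.03]}
}}

```text
time: 12.4
tool_pos: [0.4985, 0.2934, 0.1738]
tcp_rot: [0.038, 0.999, 0.0, 0.0]
ft_force: [0.5, -0.6, 0.3]
width: 0.041
grip_force: 3.0
```

```bash
python3 look.py 8
```

```text
scene 0.154 18 [0.483 0.518 0.27  0.298]
scene 0.144 25 [0.484 0.515 0.27  0.3  ]
scene 0.134 29 [0.486 0.522 0.269 0.302]
scene 0.124 23 [0.487 0.523 0.271 0.303]
scene 0.114 27 [0.488 0.525 0.27  0.305]
scene 0.104 22 [0.491 0.521 0.27  0.295]
scene 0.094 104 [0.409 0.582 0.254 0.333]
scene 0.084 278 [0.409 0.588 0.253 0.333]
top 0.144 7 [0.486 0.491 0.281 0.302]
top 0.134 7 [0.489 0.502 0.273 0.298]
top 0.124 8 [0.49  0.496 0.278 0.299]
top 0.114 9 [0.489 0.505 0.274 0.296]
top 0.104 18 [0.409 0.502 0.26  0.324]
top 0.094 273 [0.411 0.588 0.254 0.333]
top 0.084 260 [0.409 0.585 0.254 0.333]
top 0.074 5 [0.411 0.418 0.254 0.273]
```

View pics/crop8.png

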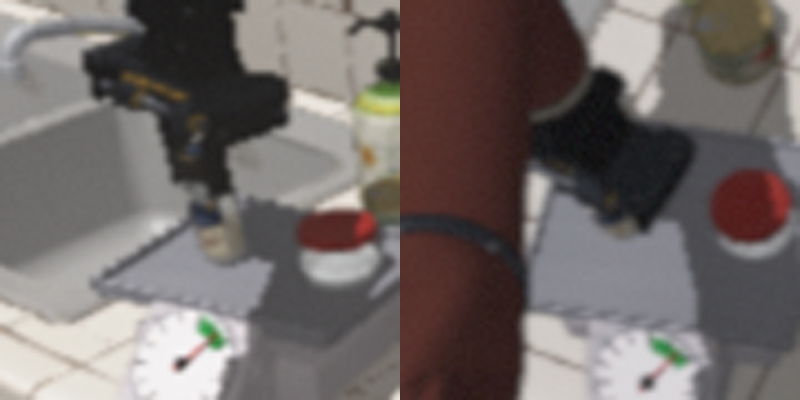

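Needle is in the green; the jar touches the pan with about 0.16 rad of lean left. Press slightly and move the top toward +x to straighten it.

In the tool's units: 0.006 m is 0.015, -0.004 m is -0.01.

{"name": "step_hand", "arguments": {
  "rows": {"tx": [0, -0.01, -0.01, -0.01, 0, 0], "ty": [0, 0, 0, 0, 0, 0], "tz": [0.015, 0, 0, 0, 0, 0], "rz": [0, 0, 0, 0, 0, 0], "jaw": [0.03, 0.03, 0.03, 0.03, 0.03, 0.03]}
}}

```text
time: 13.1
tool_pos: [0.5104, 0.2926, 0.1675]
tcp_rot: [0.038, 0.999, -0.0, -0.0]
ft_force: [0.0, -0.3, 1.6]
width: 0.0406
grip_force: 3.0
```

```bash
python3 look.py 9|grep scene
```

```text
scene 0.148 20 [0.494 0.528 0.271 0.298]
scene 0.138 29 [0.492 0.525 0.268 0.302]
scene 0.128 21 [0.494 0.525 0.271 0.302]
scene 0.118 29 [0.49  0.528 0.27  0.304]
scene 0.108 23 [0.491 0.529 0.27  0.295]
scene 0.098 30 [0.426 0.598 0.261 0.328]
scene 0.088 165 [0.42  0.6   0.253 0.332]
scene 0.078 168 [0.42  0.599 0.253 0.332]
```

Careful with the scale: shifts go in shares of 40 cm and turns go in shares of 2 rad. That gives: -0.004 m is -0.01.

{"name": "step_hand", "arguments": {
  "rows": {"tx": [0, 0, 0, 0, 0, 0], "ty": [0, 0, 0, 0, 0, 0], "tz": [-0.01, 0, 0, 0, 0, 0], "rz": [0, 0, 0, 0, 0, 0], "jaw": [0.042, 0.044, 0.05, 0.07, 0.07, 0.07]}
}}

```text
time: 13.8
tool_pos: [0.5103, 0.2925, 0.1715]
tcp_rot: [0.038, 0.999, -0.0, -0.0]
ft_force: [-0.1, -0.4, -0.6]
width: 0.0655
grip_force: 0.0
```

{"name": "step_hand", "arguments": {
  "rows": {"tx": [0, 0, 0, 0.1, 0.1, 0.05, 0, 0], "ty": [0, 0, 0, 0.05, 0.05, 0.075, 0, 0], "tz": [-0.075, -0.1, -0.1, -0.075, -0.05, 0, 0, 0], "rz": [0, 0, 0, 0, 0, 0, 0, 0], "jaw": [0.07, 0.07, 0.07, 0.07, 0.07, 0.07, 0.07, 0.07]}
}}

```text
time: 14.6
tool_pos: [0.4182, 0.369, 0.3292]
tcp_rot: [0.037, 0.999, -0.0, -0.0]
ft_force: [0.3, 0.4, -0.0]
width: 0.0701
grip_force: 0.0
```

```bash
python3 look.py 10 >/dev/null; python3 - <<'E'
from h import *
a=cv2.imread("pics/scene10.png");b=cv2.imread("pics/top10.png")
cv2.imwrite("pics/crop10b.png",np.hstack([cv2.resize(a[150:270,180:360],(600,400),interpolation=2),cv2.resize(a[185:235,185:210+0],(200,400),interpolation=2)]))
for n in("scene","top"):
    w=cloud(n,np.load(f"{n}10.npy")).reshape(-1,3)
    p=w[(abs(w[:,0]-.5257)<.09)&(abs(w[:,1]-.3)<.06)&(w[:,2]>.06)&(w[:,2]<.12)];print("pan z",np.percentile(p[:,2],[30,50,70]).round(4))
    for z in(.1,.12,.14,.16,.18,.19,.2):
        q=w[(abs(w[:,0]-.51)<.05)&(abs(w[:,1]-.293)<.04)&(abs(w[:,2]-z)<.008)]
        if len(q)>2: print(n,z,len(q),q.min(0).round(3),q.max(0).round(3))
E
```

```text
pan z [0.0886 0.0894 0.0912]
scene 0.1 48 [0.466 0.254 0.092] [0.529 0.325 0.108]
scene 0.12 44 [0.489 0.269 0.112] [0.525 0.307 0.128]
scene 0.14 38 [0.49  0.267 0.133] [0.524 0.302 0.148]
scene 0.16 43 [0.491 0.271 0.153] [0.528 0.301 0.168]
scene 0.18 43 [0.492 0.272 0.173] [0.526 0.305 0.187]
scene 0.19 64 [0.492 0.269 0.183] [0.533 0.31  0.196]
scene 0.2 37 [0.494 0.269 0.192] [0.533 0.31  0.196]
pan z [0.0889 0.0909 0.093 ]
top 0.1 132 [0.46  0.254 0.092] [0.56  0.333 0.108]
top 0.12 25 [0.493 0.273 0.113] [0.521 0.303 0.128]
top 0.14 27 [0.491 0.272 0.132] [0.528 0.301 0.148]
top 0.16 31 [0.492 0.272 0.153] [0.528 0.304 0.168]
top 0.18 25 [0.492 0.272 0.173] [0.528 0.305 0.187]
top 0.19 92 [0.492 0.274 0.182] [0.534 0.315 0.198]
top 0.2 78 [0.493 0.274 0.192] [0.531 0.312 0.204]
```

View pics/crop10b.png

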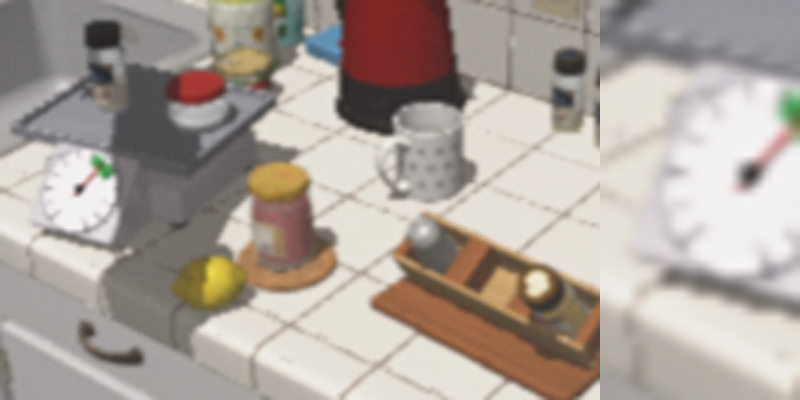

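Blue jar stands upright on the pan at (105,65) beside the red-lid jar, and the needle tip is inside the green at (100,165). The jam jar is on the trivet at (280,255). Next I measure how well the jam jar is centred.

```bash
python3 - <<'E'
from h import *
for n in("scene","top"):
    w=cloud(n,np.load(f"{n}10.npy"));w=w.reshape(-1,3)
    p=w[(abs(w[:,0]-.48)<.08)&(abs(w[:,1])<.07)]
    for a,b in((.02,.05),(.05,.08),(.1,.125)):
        q=p[(p[:,2]>a)&(p[:,2]<b)&(p[:,0]>.43)];print(n,a,q.min(0).round(3),q.max(0).round(3))
    q=p[(p[:,2]>.101)&(p[:,2]<.12)]; print("lid",cv2.minEnclosingCircle(q[:,:2].astype(np.float32)))
    q=p[(p[:,2]>.0055)&(p[:,2]<.02)&(p[:,0]>.41)]; print("triv",q.min(0).round(3),q.max(0).round(3))
E
```

```text
scene 0.02 [ 0.448 -0.032  0.02 ] [0.501 0.024 0.05 ]
scene 0.05 [ 0.45  -0.034  0.051] [0.509 0.019 0.08 ]
scene 0.1 [ 0.452 -0.031  0.1  ] [0.514 0.032 0.11 ]
lid ((0.4821433126926422, -0.00044276745757088065), 0.03269780054688454)
triv [ 0.426 -0.059  0.006] [0.535 0.052 0.02 ]
top 0.02 [ 0.452 -0.03   0.02 ] [0.514 0.02  0.05 ]
top 0.05 [ 0.45  -0.029  0.05 ] [0.498 0.031 0.08 ]
top 0.1 [ 0.451 -0.03   0.1  ] [0.515 0.034 0.116]
lid ((0.4842692017555237, 0.0036544194445014), 0.033347319811582565)
triv [ 0.412 -0.07   0.006] [0.558 0.069 0.02 ]
```

Jam jar is at (0.483, 0.001) and the trivet centre at (0.480, -0.002), so it is centred to within about 4 mm. Handing in.

```bash
python3 -c "
from plant import arm
print(arm.finish_job())"
```

```text
the job is handed in; nothing more can be done
None
```

I handed the job in at about 15 s: the jam jar stands on the trivet within about 4 mm of its middle, and spice_blue stands upright on the pan beside the red-lid jar with the needle in the green sector (pan sunk about 35 mm); the salt shaker and spice_brown are still in the caddy.

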